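Find the loose clamp screw on the curtain pole display and flag it

TASK

One of the three blue T-bar screws on the curtain pole display has worked loose: try all three, in order from the robot's left to its right, with the closed fingertips, pushing one end of the bar sideways with a few newtons and never forcing it (20 N would be too much). A firm screw holds and the loose one gives way: swing that one about 30 degrees or more to be sure and leave it turned. Then take the red flag from its holder, set it upright and fully home in the socket beside the loose screw and let go, leaving the firm screws and everything else as they are.

Things in the scene. Friction and masses are not known exactly. Their poses are not given: they have to be found in the camera images.
- display: display, fixed: plank 12 mm thick, x -100 to +65 mm, 320 mm in y; a 22 mm brass pole along y, 36 mm up, 384 mm over its dark end knobs, runs through three white brackets (46 mm in x, 32 in y, top 60 mm up) 115 mm apart along y. Each has a vertical T-bar clamp screw on top and a grey flag socket on its -x side. Origin on the counter under the middle bracket
- head_a (a point): on the vertical axis of screw a, mid-height of its blue T-bar, 80 mm above the counter; display axes, does not turn. Bar 84 mm long (42 each side), 10 thick, 14 high (73 to 87 mm up), on a 20 mm round steel boss (top 89 mm up); 13 mm of air between bar and bracket. At joint value 0 the bar lies along the display's x turned by 0.25 rad counterclockwise from above
- screw_a (a joint): turn of screw a (the left one seen from the robot), rad, 0 at start, positive clockwise from above, limits +-1.3. One of the three, any, drawn afresh each time, is loose: it turns either way at 0.08 N m (2 to 5 N on the bar's outer half) and stays where left. The other two are firm: they hold to about 1.4 N m and give under 0.05 rad to a gentle push
- head_b (a point): on the vertical axis of screw b, mid-height of its blue T-bar, 80 mm above the counter; display axes, does not turn. Bar 84 mm long (42 each side), 10 thick, 14 high (73 to 87 mm up), on a 20 mm round steel boss (top 89 mm up); 13 mm of air between bar and bracket. At joint value 0 the bar lies along the display's x turned by -0.3 rad counterclockwise from above
- screw_b (a joint): turn of screw b (the middle one seen from the robot), rad, 0 at start, positive clockwise from above, limits +-1.3. One of the three, any, drawn afresh each time, is loose: it turns either way at 0.08 N m (2 to 5 N on the bar's outer half) and stays where left. The other two are firm: they hold to about 1.4 N m and give under 0.05 rad to a gentle push
- head_c (a point): on the vertical axis of screw c, mid-height of its blue T-bar, 80 mm above the counter; display axes, does not turn. Bar 84 mm long (42 each side), 10 thick, 14 high (73 to 87 mm up), on a 20 mm round steel boss (top 89 mm up); 13 mm of air between bar and bracket. At joint value 0 the bar lies along the display's x turned by 0.05 rad counterclockwise from above
- screw_c (a joint): turn of screw c (the right one seen from the robot), rad, 0 at start, positive clockwise from above, limits +-1.3. One of the three, any, drawn afresh each time, is loose: it turns either way at 0.08 N m (2 to 5 N on the bar's outer half) and stays where left. The other two are firm: they hold to about 1.4 N m and give under 0.05 rad to a gentle push
- socket_a (a point): centre of the mouth of the flag socket beside screw a, 58 mm from the screw's axis on the display's -x side, 48 mm above the counter: a grey block 34 x 34 mm with a vertical round hole 13 mm wide (a little chamfered) and 30 mm deep; axes as the display's
- socket_b (a point): centre of the mouth of the flag socket beside screw b, 58 mm from the screw's axis on the display's -x side, 48 mm above the counter: a grey block 34 x 34 mm with a vertical round hole 13 mm wide (a little chamfered) and 30 mm deep; axes as the display's
- socket_c (a point): centre of the mouth of the flag socket beside screw c, 58 mm from the screw's axis on the display's -x side, 48 mm above the counter: a grey block 34 x 34 mm with a vertical round hole 13 mm wide (a little chamfered) and 30 mm deep; axes as the display's
- holder: black foot 70 x 70 x 12 mm with a grey block 34 x 34 x 36 mm on it, fixed to the counter, with the same 13 mm hole, 30 mm deep, mouth 48 mm above the counter; the flag starts in it. Origin on the counter under the hole
- flag: red flag, about 40 g, 125 mm tall: a round steel stem 10 mm thick, foot chamfered, a dark collar 26 mm wide and 5 mm thick whose underside is 28 mm above the foot, and on top a red plate 30 mm wide (its x), 12 mm thick (its y), 40 mm high. Origin at the centre of the foot, z up the stem. Fully home the collar rests on the socket block, the origin 28 mm below the mouth
- flag_grip (a point): centre of the flag's red plate, 105 mm above its foot; axes as the flag's. Grip the plate across its 12 mm thickness (y)
- ring_box: bystander: loose orange open box of curtain rings, 80 x 100 x 45 mm, origin under its centre
- finial: bystander: loose copper pole end, 48 mm wide and 66 mm tall, origin under its centre
- jar: bystander: loose pale jar with green cap, 56 mm wide and 70 mm tall, origin under its centre
- bracket: bystander: loose dark steel angle bracket, 60 x 45 x 46 mm, origin under its centre

How it is judged:
By the outcome, as a careful person would: the job done as asked, in the order asked, and still so for the second after the job is handed in, with the robot touching nothing.
It also fails if it takes over 72 s, if anything falls off the work surface, if the arm or the gripper's body presses on something with over 40 N, if the wrist force passes 120 N, or if a joint passes its speed limit or range.

ROBOT

A 6-joint arm with a two-finger parallel gripper is mounted at the origin on the work surface. World frame = base frame: x ahead of the robot, y to its left, z up, the work surface at z = 0. Lengths are in m, angles in rad, forces in N, time in s.
With the tool pointing down it reaches from about 0.3 to 0.775 m from the base axis. Payload 14.6 kg.
Tool frame: the origin (TCP) lies between the finger pads; the fingertips stand ctrl.tip_extent ahead of it and the grasp point (between the pads) lies 3 mm ahead of it (ctrl.tip_extent is the distance from the TCP to the fingertips, in m); z points along the fingers, y is the line along which they close (so a half turn about z gives the same grasp; the last joint's range is limited). The gripper opens to 94 mm and grips with 3 to 60 N. Pads are 16 mm wide; open, the fingers measure 119 mm over their backs; the gripper's body (75 mm by 177 mm) begins 78 mm behind the grasp point.
Start: joints at [-1.181, 0.3, 1.521, -0, 1.321, -0.067], TCP at [0.243, -0.494, 0.227] pointing down, gripper open.
Joint ranges: [-3.03, 3.03], [-0.79, 2.21], [0.23, 2.52], [-1.04, 4.18], [0, 3.07], [-2.55, 2.55]. Speed limits (rad/s): [2.22, 2.22, 2.57, 3.14, 3.14, 3.14].

INTERFACE

Orientations are given as [roll, pitch, yaw] about the fixed x, y, z axes, in that order (R = Rz(yaw) Ry(pitch) Rx(roll)).
In Python, from station import ctrl, eyes gives the robot as it stands. The module is installed in compiled form; this text tells all that it offers.
- The arm moves only by the shell command python3 -m crank [OPENING] [FORCE], which reads ROWS from standard input. ROWS is a JSON list of rows, 1 to 10 of them, each an object with the fields dx, dy, dz (the shift in shares of the most that a row can go, 1 being 50 mm), ax, ay, az (a rotation vector in fractions of the full range, 1 being pi rad); a field left out counts as zero; each row shifts and turns the commanded pose from where the row before left it, along the tool's axes as they then stand; what a row does not reach is not made up. A row lasts 1/10 s, in which the tool goes at most 0.05 m and 0.15 rad, less where a joint would pass 70% of its speed; a pose out of reach is approached as far as the arm can. OPENING is the finger opening in m, set as the command begins (- or left out keeps the last). The fingers move at their own pace and stop on an object; FORCE is the grip in N (left out, the last holds). Time passes only in rows, so rows that do not move let the fingers close. It prints the time, the measured TCP pose, the force, the opening and the grip force at its end. Shift and turn numbers lie between -1 and 1, and a call with a number outside is refused. Input that does not fit is refused with a message, and nothing moves.
- ctrl.get_obs(): the state, without advancing time (a new reading comes with each control period).
- eyes.camera(name): name is "scene" or "top" or "wrist"; returns a dict with "pixels" (420x560x3 uint8, blue, green, red), "fx", "fy", "cx", "cy" (pixels), "extrinsics" (4x4, takes a point from camera to world coordinates). Camera axes: x right, y up, looking along -z (the intrinsics and any distortion apply to the point x, -y, -z); pixel columns grow to the right and rows downward; lengths in m; the calibration is good to about 2 mm. A picture is of the moment at which its call begins. There is no depth.
- ctrl.hand_in(): hands the job in; it is judged then, once.
The state is a dict: "time_s": time; "qpos": joint angles; "joint_vel": joint speeds; "tau": joint torques, N m; "ee_pos": TCP position; "eef_rot": TCP orientation; "force": force on the tool from outside, world axes, zero at the start; "moment": the same for the moment, N m; "grip_width": finger opening in m; "grip_force": force on a finger pad.
Only numpy, scipy, OpenCV 4.12 (cv2) and the standard library are available. Lean on these libraries where they do the work, as an engineer would, in place of code of your own. Each camera call takes 0.05 s, during which the arm holds its last target. There are 200 camera calls.

## Working session

There is one attempt and no reset: what is moved stays moved. The work goes in short steps, Python scripts to look and compute and a shell command to move; the robot and the scene stay as the last step left them, time stands still between calls to the robot, and variables do not carry over. Pictures are saved under pics/ and viewed, at most 10 in all, crops included, and the job is handed in when it is done.

```bash
mkdir -p pics; python3 - <<'E'
from station import ctrl, eyes
import cv2,json,numpy as np
o=ctrl.get_obs();print(o,ctrl.tip_extent)
for n in ("scene","top"):
    c=eyes.camera(n);cv2.imwrite(f"pics/{n}0.png",c["pixels"]);print(n,{k:np.round(v,4).tolist() for k,v in c.items() if k!="pixels"})
    np.savez(f"{n}0.npz",**c)
E
```

```text
{'time_s': 0.0, 'qpos': array([-1.18060946e+00,  3.00503390e-01,  1.52161397e+00, -2.66339504e-05,
        1.32072807e+00, -6.66118612e-02]), 'joint_vel': array([-3.59110511e-04,  4.08501936e-05, -4.00842710e-04, -2.65391310e-04,
       -9.86523336e-04,  6.13386660e-04]), 'tau': array([ 9.26693829e-04, -5.31805658e+01, -3.52742279e+01,  7.08190561e-02,
        2.44070718e-02, -7.14128055e-05]), 'ee_pos': array([ 0.24247991, -0.49337584,  0.2268547 ]), 'eef_rot': array([-3.14034093e+00, -5.76482905e-05,  4.56805302e-01]), 'force': array([ 0.57565407,  0.20298605, -0.50305697]), 'moment': array([-0.01509779, -0.0302138 , -0.02285377]), 'grip_force': 0.0, 'grip_width': 0.09378548802027754} 0.022
scene {'fx': 411.2873, 'fy': 411.2873, 'cx': 277.4098, 'cy': 211.7961, 'extrinsics': [[-0.0061, -0.8126, 0.5828, 1.1532], [0.9999, -0.0124, -0.0068, -0.0118], [0.0128, 0.5827, 0.8126, 0.8635], [0.0, 0.0, 0.0, 1.0]]}
top {'fx': 442.8693, 'fy': 442.8693, 'cx': 280.952, 'cy': 205.68, 'extrinsics': [[0.0139, 0.985, -0.1718, 0.3829], [-0.9998, 0.0162, 0.0118, 0.0171], [0.0144, 0.1716, 0.9851, 1.2373], [0.0, 0.0, 0.0, 1.0]]}
```

View pics/scene0.png

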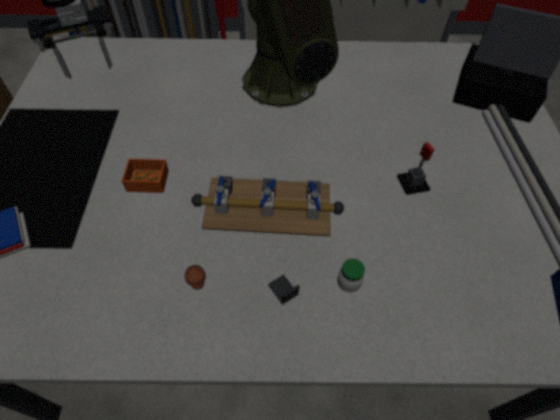

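View pics/top0.png

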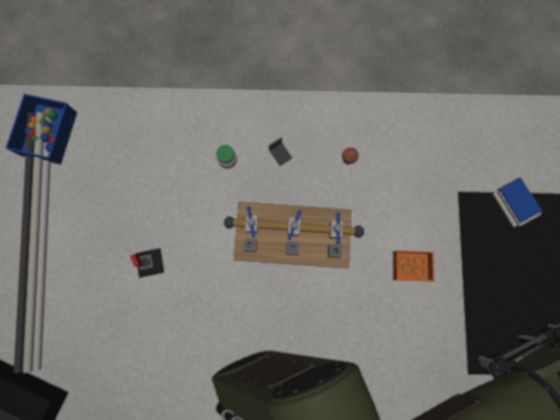

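The scene and top views show the display near (268,205) / (293,235), the flag and holder at (415,175) / (148,262), and the bystanders well clear. I'll enlarge both.

```bash
python3 - <<'E'
import cv2,numpy as np
s=np.load("scene0.npz")["pixels"];t=np.load("top0.npz")["pixels"]
def crop(im,x,y,w,h,k):
    c=cv2.resize(im[y:y+h,x:x+w],None,fx=k,fy=k,interpolation=cv2.INTER_CUBIC)
    c=cv2.convertScaleAbs(c,alpha=1.5,beta=10)
    for i in range(0,w,10): cv2.putText(c,str(x+i),(i*k,8),0,.3,(0,255,255),1);cv2.line(c,(i*k,0),(i*k,h*k),(120,120,120),1) if 0 else cv2.line(c,(i*k,10),(i*k,14),(0,255,255),1)
    for i in range(0,h,10): cv2.putText(c,str(y+i),(0,i*k+4),0,.3,(0,255,255),1)
    return c
A=crop(t,220,195,150,80,5);cv2.imwrite("pics/A.png",A)
B=crop(s,190,165,160,75,5);cv2.imwrite("pics/B.png",B)
C=np.hstack([crop(t,125,240,50,45,8),crop(s,393,138,45,60,8)[:360]]) if 0 else np.hstack([crop(t,125,240,48,60,8),crop(s,393,138,48,60,8)])
cv2.imwrite("pics/C.png",C)
E
```

```text
(no output)
```

View pics/A.png

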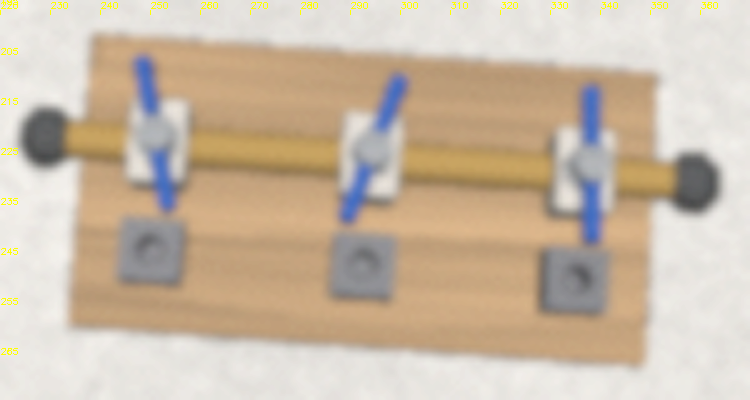

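View pics/B.png

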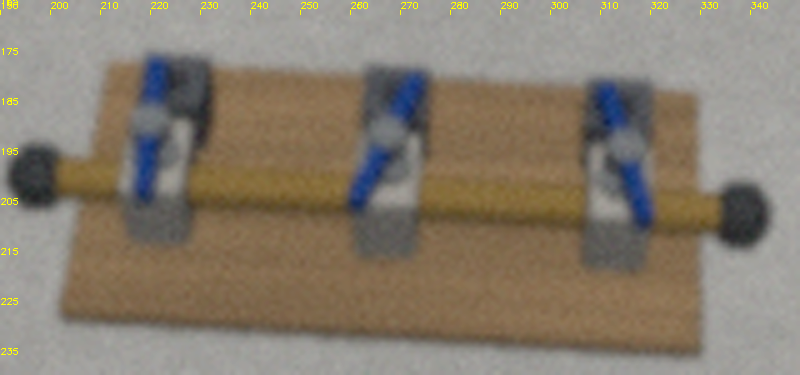

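View pics/C.png

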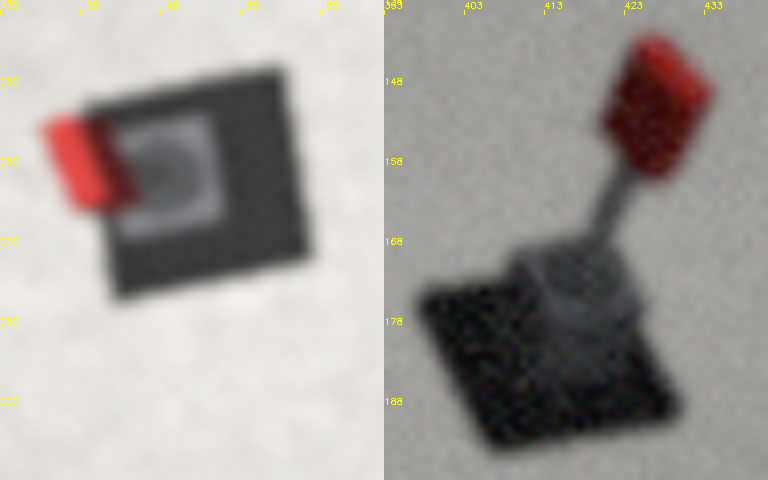

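The crops give the boss tops, at top-view a (250.8,221.4), b (294.0,224.6), c (338.0,227.0). In scene they are a (315,193.8), b (267.4,191.2), c (219.8,188.8). The flag plate top is at (133.8,259.8) in top and (428.9,145.7) in scene. Next I triangulate.

```bash
cat > h.py <<'E'
import numpy as np,cv2
def ray(c,p):
    E=c["extrinsics"];d=E[:3,:3]@np.array([(p[0]-c["cx"])/c["fx"],-(p[1]-c["cy"])/c["fy"],-1]);return E[:3,3],d
def tri(*cp):
    A=0;b=0
    for c,p in cp:
        o,d=ray(c,p);d=d/np.linalg.norm(d);M=np.eye(3)-np.outer(d,d);A=A+M;b=b+M@o
    X=np.linalg.solve(A,b);return X
def at(c,p,z):
    o,d=ray(c,p);return o+d*(z-o[2])/d[2]
def proj(c,X):
    E=c["extrinsics"];q=E[:3,:3].T@(np.array(X)-E[:3,3]);return np.array([c["cx"]-c["fx"]*q[0]/q[2],c["cy"]+c["fy"]*q[1]/q[2]])
E
python3 - <<'E'
from h import *
np.set_printoptions(precision=4,suppress=True)
s=np.load("scene0.npz");t=np.load("top0.npz")
T=[(250.8,221.4),(294,224.6),(338,227)];S=[(315,193.8),(267.4,191.2),(219.8,188.8)]
for a,b in zip(T,S):print("boss",tri((t,a),(s,b)),at(t,a,.089),at(s,b,.089))
for a in [(250,244.4),(292.2,247.6),(335,250.6)]:print("sock",at(t,a,.048))
P=lambda x,y:(x/5+220-.4,y/5+195-.4)
for e in [((143,57),(169,210)),((400,75),(347,222)),((592,87),(592,243))]:
    u,v=[at(t,P(*q),.087) for q in e];print("bar",u,v,np.degrees(np.arctan2(*(u-v)[[1,0]])),np.hypot(*(u-v)[:2]))
print("flag",tri((t,(133.8,259.8)),(s,(428.9,145.7))),at(t,(133.8,259.8),.145),at(s,(428.9,145.7),.145))
Q=lambda x,y:(x/8+125-.44,y/8+240-.44)
k=[at(t,Q(*q),.012) for q in [(85,105),(282,68),(312,260),(118,298)]];print("foot",np.mean(k,0));print(np.array(k))
k=[at(t,Q(*q),.145) for q in [(42,125),(75,112),(110,208),(78,210)]];print("plate",np.mean(k,0),k)
print("block",at(t,(145.4,261.1),.048))
E
```

```text
boss [0.5407 0.0833 0.0858] [0.5401 0.0816 0.089 ] [0.5432 0.0845 0.089 ]
boss [ 0.534  -0.0307  0.0852] [ 0.5335 -0.0314  0.089 ] [ 0.5371 -0.0297  0.089 ]
boss [ 0.5293 -0.146   0.0862] [ 0.529  -0.1466  0.089 ] [ 0.5316 -0.1445  0.089 ]
sock [0.4835 0.0845 0.048 ]
sock [ 0.4766 -0.0289  0.048 ]
sock [ 0.4703 -0.1438  0.048 ]
bar [0.5812 0.0896 0.087 ] [0.5006 0.0739 0.087 ] 11.003520896070507 0.08209634950056947
bar [ 0.5738 -0.0459  0.087 ] [ 0.4958 -0.0188  0.087 ] -19.148831845167695 0.08259338396145491
bar [ 0.569  -0.1472  0.087 ] [ 0.4868 -0.1465  0.087 ] -0.4708121293958684 0.08226497618093272
flag [0.4336 0.3623 0.1453] [0.4334 0.3612 0.145 ] [0.4332 0.3636 0.145 ]
foot [0.4333 0.36   0.012 ]
[[0.459  0.4007 0.012 ]
 [0.4727 0.3342 0.012 ]
 [0.4075 0.32   0.012 ]
 [0.3938 0.385  0.012 ]]
plate [0.4329 0.3605 0.145 ] [array([0.4445, 0.3717, 0.145 ]), array([0.4486, 0.362 , 0.145 ]), array([0.4196, 0.3493, 0.145 ]), array([0.4189, 0.359 , 0.145 ])]
block [0.4349 0.3609 0.048 ]
```

Careful with the scale: shifts go in shares of 50 mm and turns go in shares of pi rad. That gives: 0.03 m is 0.6, -0.023 m is -0.46.

```bash
echo '[{"dx":0.6,"dy":-0.46},{"dx":0.6,"dy":-0.46},{"dx":0.6,"dy":-0.46},{"dx":0.6,"dy":-0.46},{"dx":0.6,"dy":-0.46},{"dx":0.6,"dy":-0.46},{"dx":0.6,"dy":-0.46},{"dx":0.6,"dy":-0.46}]' | python3 -m crank 0 10
echo '[{"dx":0.6,"dy":-0.46},{"dx":0.6,"dy":-0.46},{"dx":0.6,"dy":-0.46},{"dx":0.6,"dy":-0.46},{"dx":0.6,"dy":-0.46},{"dx":0.6,"dy":-0.46},{"dx":0.6,"dy":-0.46},{"dx":0.6,"dy":-0.46}]' | python3 -m crank
echo '[{"az":0.0363},{"az":0.0363},{"az":0.0363},{"az":0.0363},{},{}]' | python3 -m crank
python3 - <<'E'
from station import ctrl, eyes
from h import *
c=eyes.camera("wrist");np.savez("w0.npz",**c);cv2.imwrite("pics/w0.png",cv2.convertScaleAbs(c["pixels"],alpha=1.5,beta=10))
o=ctrl.get_obs();print(o["ee_pos"],o["eef_rot"],o["force"],np.round(c["extrinsics"],3).tolist())
E
```

```text
time_s: 0.9
ee_pos: [0.3771, -0.2211, 0.2273]
eef_rot: [-3.141, 0.0, 0.457]
force: [0.0, 0.4, 0.2]
grip_width: 0.0336
grip_force: 0.0
time_s: 1.7
ee_pos: [0.5114, 0.05, 0.2272]
eef_rot: [-3.141, 0.0, 0.457]
force: [0.0, -0.6, 0.4]
grip_width: 0.0007
grip_force: 0.0
time_s: 2.3
ee_pos: [0.511, 0.0484, 0.2273]
eef_rot: [3.142, 0.0, 0.004]
force: [0.2, 1.3, -0.5]
grip_width: 0.0004
grip_force: 0.0
[0.5109894  0.04839432 0.22732269] [-3.14154142e+00  2.82887920e-04  3.92860921e-03] [ 0.58384382 -0.86491427 -0.13688987] [[0.003, 0.969, 0.246, 0.581], [-1.0, 0.004, -0.0, 0.049], [-0.001, -0.246, 0.969, 0.385], [0.0, 0.0, 0.0, 1.0]]
```

View pics/w0.png

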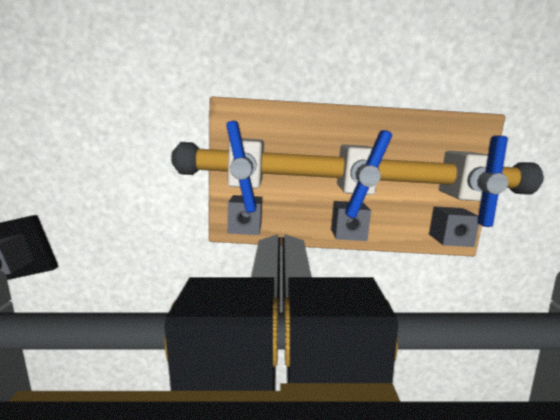

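The wrist view shows bosses at a (241,168), b (369,176), c (495,182) and sockets at a (244,217), b (353,224), c (461,230). This gives a sharper fix.

```bash
python3 - <<'E'
from h import *
np.set_printoptions(precision=4,suppress=True)
w=np.load("w0.npz");s=np.load("scene0.npz");t=np.load("top0.npz")
for p,a,b in zip([(241,168),(369,176),(495,182)],[(250.8,221.4),(294,224.6),(338,227)],[(315,193.8),(267.4,191.2),(219.8,188.8)]):print(at(w,p,.089),tri((w,p),(t,a),(s,b)))
for p,a in zip([(244,217),(353,224),(461,230)],[(250,244.4),(292.2,247.6),(335,250.6)]):print(at(w,p,.048),tri((w,p),(t,a)))
for e in [((232,124),(251,210)),((386,134),(351,216)),((499,138),(488,224))]:print("bar",*[at(w,q,.087) for q in e])
E
```

```text
[0.5413 0.085  0.089 ] [0.5408 0.084  0.0861]
[ 0.5345 -0.0291  0.089 ] [ 0.5339 -0.0305  0.0849]
[ 0.5295 -0.1423  0.089 ] [ 0.5289 -0.1458  0.0851]
[0.4843 0.0881 0.048 ] [0.4838 0.0863 0.0473]
[ 0.477  -0.0265  0.048 ] [ 0.4764 -0.0281  0.0448]
[ 0.4708 -0.1411  0.048 ] [ 0.47   -0.1439  0.0441]
bar [0.5792 0.092  0.087 ] [0.5022 0.077  0.087 ]
bar [ 0.5712 -0.0419  0.087 ] [ 0.4968 -0.0155  0.087 ]
bar [ 0.5681 -0.1408  0.087 ] [ 0.4896 -0.1434  0.087 ]
```

In the tool's units: 0.045 m is 0.9, 0.044 m is 0.88.

```bash
cat > g.py <<'E'
import sys,numpy as np
from station import ctrl
o=ctrl.get_obs();f=o["force"];print("G",np.round(o["ee_pos"],4),np.round(f,1))
sys.exit(int(np.hypot(f[0],f[1])>6))
E
echo '[{"dz":0.9},{"dz":0.9},{"dz":0.88},{},{"dy":-0.06},{"dy":-0.06},{}]' | python3 -m crank && python3 g.py &&
echo '[{"dy":-0.02},{"dy":-0.02}]' | python3 -m crank >/dev/null && python3 g.py && echo '[{"dy":-0.02},{"dy":-0.02}]' | python3 -m crank >/dev/null && python3 g.py && echo '[{"dy":-0.02}]' | python3 -m crank >/dev/null && python3 g.py && echo '[{"dy":-0.02}]' | python3 -m crank >/dev/null && python3 g.py && echo '[{"dy":-0.02}]' | python3 -m crank >/dev/null && python3 g.py && echo '[{"dy":-0.02}]' | python3 -m crank >/dev/null && python3 g.py&& echo '[{"dy":-0.02}]' | python3 -m crank >/dev/null && python3 g.py
```

```text
time_s: 3.05
ee_pos: [0.5121, 0.0549, 0.0956]
eef_rot: [-3.141, -0.004, 0.002]
force: [-0.9, -0.5, -0.5]
grip_width: 0.0006
grip_force: 0.0
G [0.5121 0.0549 0.0956] [-0.9 -0.5 -0.5]
G [0.5114 0.0565 0.0943] [-0.1 -0.3 -0.1]
G [0.5111 0.0585 0.0936] [ 0.9 -1.   0.1]
G [0.511  0.0594 0.0934] [-1.4 -2.   1. ]
G [0.5109 0.0601 0.0934] [-1.4 -5.1  2.3]
G [0.5108 0.0609 0.0933] [-2.4 -8.8  1.8]
```

```bash
echo '[{},{}]' | python3 -m crank; python3 g.py
```

```text
time_s: 3.95
ee_pos: [0.5107, 0.0609, 0.0933]
eef_rot: [3.141, 0.001, 0.001]
force: [-2.1, -6.8, 2.2]
grip_width: 0.0011
grip_force: 2.9
G [0.5107 0.0609 0.0933] [-2.1 -6.8  2.2]
```

Screw a holds a steady 7 N, so it's firm. Next is b, pushed from its +y side.

In the tool's units: 0.017 m is 0.34, 0.003 m is 0.06.

```bash
echo '[{"dx":-0.04,"dy":0.34},{"dx":-0.04,"dy":0.34},{"dx":-0.04,"dy":0.34},{},{"dy":0.06},{"dy":0.06},{}]' | python3 -m crank && python3 g.py &&
echo '[{"dy":0.02}]' | python3 -m crank >/dev/null && python3 g.py && echo '[{"dy":0.02}]' | python3 -m crank >/dev/null && python3 g.py && echo '[{"dy":0.02}]' | python3 -m crank >/dev/null && python3 g.py && echo '[{"dy":0.02}]' | python3 -m crank >/dev/null && python3 g.py && echo '[{"dy":0.02}]' | python3 -m crank >/dev/null && python3 g.py && echo '[{"dy":0.02}]' | python3 -m crank >/dev/null && python3 g.py && echo '[{"dy":0.02}]' | python3 -m crank >/dev/null && python3 g.py&& echo '[{"dy":0.02}]' | python3 -m crank >/dev/null && python3 g.py
```

```text
time_s: 4.65
ee_pos: [0.5051, 0.0046, 0.0934]
eef_rot: [-3.142, 0.0, 0.001]
force: [-0.3, 0.2, -0.2]
grip_width: 0.0005
grip_force: 0.0
G [0.5051 0.0046 0.0934] [-0.3  0.2 -0.2]
G [0.5051 0.0037 0.0934] [ 0.4 -0.4  0.4]
G [0.5051 0.0026 0.0934] [ 0.9 -0.   0.5]
G [0.5051 0.0015 0.0935] [ 0.  -0.5 -0.3]
G [5.051e-01 4.000e-04 9.340e-02] [-0.6  2.8  1.4]
G [ 5.049e-01 -4.000e-04  9.340e-02] [-2.1  2.5  0.2]
G [ 0.5048 -0.0015  0.0933] [-2.4  3.3  0.7]
G [ 0.5049 -0.0025  0.0933] [-1.4  2.5 -0.4]
G [ 0.5049 -0.0036  0.0933] [-1.5  2.2 -1.1]
```

b gives way at about 2.7 N, so it looks loose. I'll swing it further, then still try c.

In the tool's units: 0.002 m is 0.04.

```bash
echo '[{"dy":0.04},{"dy":0.04},{"dy":0.04}]' | python3 -m crank >/dev/null && python3 g.py && echo '[{"dy":0.04},{"dy":0.04},{"dy":0.04}]' | python3 -m crank >/dev/null && python3 g.py && echo '[{"dy":0.04},{"dy":0.04},{"dy":0.04}]' | python3 -m crank >/dev/null && python3 g.py && echo '[{"dy":0.04},{}]' | python3 -m crank >/dev/null && python3 g.py
```

```text
G [ 0.5052 -0.0099  0.0935] [-1.   1.8 -0.5]
G [ 0.5049 -0.0157  0.0934] [-3.7  4.6  1.3]
G [ 0.5049 -0.0217  0.0934] [-2.7  3.5  0.5]
G [ 0.5052 -0.0239  0.0934] [-2.4  2.7 -0.8]
```

```bash
echo '[{"dy":-0.14},{"dy":-0.16},{"dz":-0.7},{"dx":-0.02,"dy":0.5},{"dx":-0.04,"dy":0.52},{"dx":-0.04,"dy":0.52},{"dy":0.52},{},{"dz":0.7},{}]' | python3 -m crank && echo '[{},{"dy":0.06},{"dy":0.06},{"dy":0.06},{}]' | python3 -m crank >/dev/null && python3 g.py &&
echo '[{"dy":0.02}]' | python3 -m crank >/dev/null && python3 g.py && echo '[{"dy":0.02}]' | python3 -m crank >/dev/null && python3 g.py && echo '[{"dy":0.02}]' | python3 -m crank >/dev/null && python3 g.py && echo '[{"dy":0.02}]' | python3 -m crank >/dev/null && python3 g.py && echo '[{"dy":0.02}]' | python3 -m crank >/dev/null && python3 g.py && echo '[{"dy":0.02}]' | python3 -m crank >/dev/null && python3 g.py && echo '[{"dy":0.02}]' | python3 -m crank >/dev/null && python3 g.py&& echo '[{"dy":0.02}]' | python3 -m crank >/dev/null && python3 g.py
```

```text
time_s: 7.55
ee_pos: [0.4986, -0.1103, 0.0905]
eef_rot: [-3.14, 0.005, 0.001]
force: [0.3, -0.3, -0.7]
grip_width: 0.0004
grip_force: 0.0
G [ 0.5004 -0.121   0.0939] [1.1 0.2 1. ]
G [ 0.5002 -0.1217  0.0936] [-0.2 -0.6 -0.5]
G [ 0.5002 -0.1227  0.0935] [ 0.4 -1.5 -0.6]
G [ 0.5002 -0.1237  0.0934] [-0.2  0.  -0.1]
G [ 0.5002 -0.1247  0.0934] [-0.7 -0.6 -0.1]
G [ 0.5002 -0.1257  0.0934] [-0.4 -0.9 -0.6]
G [ 0.5002 -0.1267  0.0934] [ 0.   0.2 -0.1]
G [ 0.5002 -0.1277  0.0934] [-0.7  0.1  0.6]
G [ 0.5001 -0.1284  0.0934] [-0.7  5.7  1.1]
```

In the tool's units: 0.0005 m is 0.01.

```bash
echo '[{"dy":0.01},{}]' | python3 -m crank >/dev/null; python3 g.py
```

```text
G [ 0.5001 -0.1286  0.0934] [-0.8  5.8  0.9]
```

c holds too, so b is the loose one. Now to the flag, with a look from the wrist camera.

In the tool's units: -0.045 m is -0.9, -0.044 m is -0.88.

```bash
echo '[{"dy":-0.1},{"dy":-0.12},{"dz":-0.9},{"dz":-0.9},{"dz":-0.88},{"dx":-0.26,"dy":-0.8},{"dx":-0.26,"dy":-0.8},{"dx":-0.26,"dy":-0.8},{"dx":-0.26,"dy":-0.8},{"dx":-0.26,"dy":-0.8}]' | python3 -m crank 0.05 >/dev/null
echo '[{"dx":-0.26,"dy":-0.8},{"dx":-0.26,"dy":-0.8},{"dx":-0.26,"dy":-0.8},{"dx":-0.26,"dy":-0.8},{"dx":-0.26,"dy":-0.8},{"dx":-0.18,"dy":-0.9,"az":-0.0318},{"az":-0.0477},{"az":-0.0477},{},{}]' | python3 -m crank
python3 - <<'E'
from station import ctrl, eyes
from h import *
c=eyes.camera("wrist");np.savez("w1.npz",**c);cv2.imwrite("pics/w1.png",cv2.convertScaleAbs(c["pixels"],alpha=1.5,beta=10))
o=ctrl.get_obs();print(o["ee_pos"],o["eef_rot"],proj(c,(.4335,.361,.145)),proj(c,(.4335,.361,.125)),proj(c,(.4345,.3605,.048)))
E
```

```text
time_s: 11.05
ee_pos: [0.3607, 0.3268, 0.2275]
eef_rot: [3.142, -0.0, 0.396]
force: [-0.1, 0.1, 0.0]
grip_width: 0.0498
grip_force: 0.0
[0.36082464 0.32664655 0.22750195] [ 3.14156335e+00 -1.44887653e-04  3.96121996e-01] [277.48198332 107.4139855 ] [277.77706757 108.53209173] [279.45599491 110.80879165]
```

View pics/w1.png

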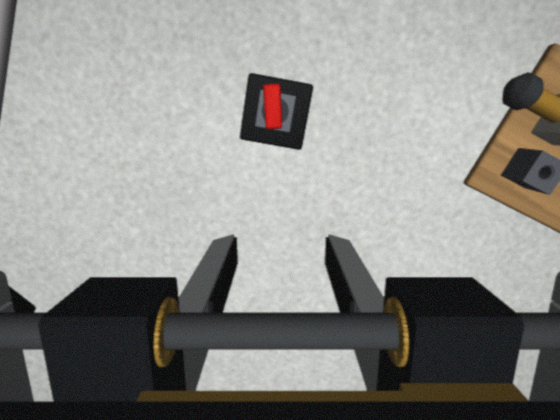

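The flag's plate top is at (272.5,106), running from about (264,85) to (283,128), so its yaw is slightly more than the tool's. I'll compute the approach.

```bash
python3 - <<'E'
from h import *
np.set_printoptions(precision=4,suppress=True)
w=np.load("w1.npz");s=np.load("scene0.npz");t=np.load("top0.npz")
print(at(w,(272.5,106),.145),tri((w,(272.5,106)),(t,(133.8,259.8)),(s,(428.9,145.7))))
u,v=[at(w,p,.145) for p in((272,85),(274.5,128))];print(np.arctan2(*(u-v)[[1,0]]),np.hypot(*(u-v)[:2]))
print(at(w,(274,111),.048), at(w,(277.5,111),.012), [at(w,p,.012) for p in((250,73),(313,87),(302,149),(241,138))])
d=(at(w,(272.5,106),.145)-np.array([.3607,.3267,.1455]))[:2];y=.396;print(d@[np.cos(y),np.sin(y)],d@[np.sin(y),-np.cos(y)])
E
```

```text
[0.433  0.3645 0.145 ] [0.4331 0.3633 0.1443]
0.4504052861572943 0.028470460618758884
[0.4323 0.3653 0.048 ] [0.4345 0.363  0.012 ] [array([0.4587, 0.4041, 0.012 ]), array([0.4714, 0.3377, 0.012 ]), array([0.4076, 0.3226, 0.012 ]), array([0.3928, 0.3889, 0.012 ])]
0.08133379112978768 -0.006993842937261321
```

In the tool's units: 0.03 m is 0.6, 0.027 m is 0.54, -0.054 rad is -0.0172.

```bash
echo '[{"dx":0.54,"dy":-0.04},{"dx":0.54,"dy":-0.04},{"dx":0.54,"dy":-0.04},{"az":-0.0172},{},{"dz":0.6},{"dz":0.6},{"dz":0.6},{"dz":0.19},{}]' | python3 -m crank 0.05 && echo '[{},{}]' | python3 -m crank && echo '[{},{},{},{},{},{}]' | python3 -m crank 0 15
```

```text
time_s: 12.1
ee_pos: [0.4327, 0.3635, 0.1275]
eef_rot: [3.141, 0.002, 0.453]
force: [0.5, 0.8, 0.2]
grip_width: 0.0501
grip_force: 0.0
time_s: 12.3
ee_pos: [0.4336, 0.3643, 0.1296]
eef_rot: [-3.141, -0.002, 0.454]
force: [0.9, -0.3, -0.3]
grip_width: 0.0501
grip_force: 0.0
time_s: 12.9
ee_pos: [0.4331, 0.3639, 0.1279]
eef_rot: [-3.142, 0.0, 0.455]
force: [-0.6, 0.9, -0.8]
grip_width: 0.0122
grip_force: 15.0
```

In the tool's units: -0.04 m is -0.8, -0.02 m is -0.4.

```bash
echo '[{"dz":-0.2},{"dz":-0.4},{"dz":-0.6},{"dz":-0.8},{}]' | python3 -m crank 0 25; echo '[{"dx":-0.266,"dy":0.742},{"dx":-0.266,"dy":0.742},{"dx":-0.266,"dy":0.742},{"dx":-0.266,"dy":0.742},{"dx":-0.266,"dy":0.742},{"dx":-0.266,"dy":0.742},{"dx":-0.266,"dy":0.742},{"dx":-0.266,"dy":0.742},{"dx":-0.266,"dy":0.742},{"dx":-0.266,"dy":0.742}]' | python3 -m crank >/dev/null; echo '[{"az":0.0477},{"az":0.0477},{"az":0.0477},{},{},{}]' | python3 -m crank
python3 - <<'E'
from station import ctrl, eyes
from h import *
c=eyes.camera("wrist");np.savez("w2.npz",**c)
o=ctrl.get_obs();p=o["ee_pos"];print(p,o["eef_rot"],"foot",proj(c,p-[0,0,.108]),"sock",proj(c,(.4768,-.0278,.048)))
u=(proj(c,p-[0,0,.108])).astype(int);x0=max(0,u[0]-80);y0=max(0,u[1]-110);print(x0,y0)
cv2.imwrite("pics/w2.png",cv2.convertScaleAbs(cv2.resize(c["pixels"][y0:y0+150,x0:x0+190],None,fx=4,fy=4,interpolation=cv2.INTER_CUBIC),alpha=1.5,beta=10))
E
```

```text
time_s: 13.4
ee_pos: [0.4344, 0.3649, 0.234]
eef_rot: [-3.14, -0.009, 0.455]
force: [0.4, 0.4, -0.5]
grip_width: 0.0116
grip_force: 25.0
time_s: 15.0
ee_pos: [0.4765, -0.0277, 0.228]
eef_rot: [-3.142, 0.0, 0.009]
force: [-0.4, -0.2, -0.0]
grip_width: 0.012
grip_force: 25.0
[ 0.47655224 -0.02773738  0.22797941] [ 3.14157794e+00 -6.10591152e-05  7.80227798e-03] foot [282.20306703 209.92503702] sock [282.07728109 191.8300341 ]
202 99
```

View pics/w2.png

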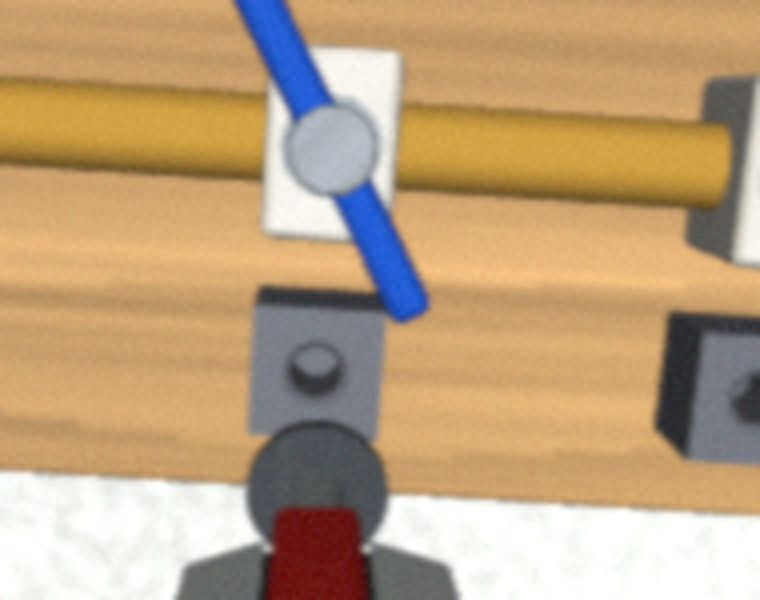

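Bar b has visibly swung to about 28°. The collar is centred at crop (317,490) = image (280.9,221.1), and the hole at (316,369) = (280.6,190.9).

```bash
python3 - <<'E'
from h import *
np.set_printoptions(precision=4,suppress=True)
w=np.load("w2.npz")
c=at(w,(280.9,221.1),.153);m=at(w,(280.6,190.9),.048);print(c,m,m-c)
for z in(.150,.156):print(at(w,(280.9,221.1),z))
for p in((248,490),(386,490),(317,421)):print(at(w,(202+p[0]/4-.4,99+p[1]/4-.4),.153))
E
```

```text
[ 0.4769 -0.0267  0.153 ] [ 0.4778 -0.0263  0.048 ] [ 0.0009  0.0004 -0.105 ]
[ 0.476  -0.0267  0.15  ]
[ 0.4778 -0.0267  0.156 ]
[ 0.4768 -0.0141  0.153 ]
[ 0.477  -0.0392  0.153 ]
[ 0.4898 -0.0266  0.153 ]
```

In the tool's units: 0.025 m is 0.5, 0.0008 m is 0.016.

```bash
cat > gz.py <<'E'
import sys,numpy as np
from station import ctrl
o=ctrl.get_obs();f=o["force"];print("G",np.round(o["ee_pos"],4),np.round(f,1),round(o["grip_width"],4))
sys.exit(int(np.linalg.norm(f)>6))
E
echo '[{"dx":0.016,"dy":-0.008},{"dz":0.4},{"dz":0.5},{"dz":0.3},{},{},{}]' | python3 -m crank >/dev/null && python3 gz.py && echo '[{"dz":0.08},{"dz":0.08},{"dz":0.04}]' | python3 -m crank >/dev/null && python3 gz.py && echo '[{"dz":0.04},{"dz":0.04}]' | python3 -m crank >/dev/null && python3 gz.py && echo '[{"dz":0.04},{"dz":0.04}]' | python3 -m crank >/dev/null && python3 gz.py && echo '[{"dz":0.06},{"dz":0.06}]' | python3 -m crank >/dev/null && python3 gz.py && echo '[{"dz":0.06},{"dz":0.06}]' | python3 -m crank >/dev/null && python3 gz.py && echo '[{"dz":0.06},{"dz":0.06}]' | python3 -m crank >/dev/null && python3 gz.py && echo '[{"dz":0.02},{"dz":0.02}]' | python3 -m crank >/dev/null && python3 gz.py
```

```text
G [ 0.4779 -0.0274  0.169 ] [ 0.2  0.6 -0.6] 0.012
G [ 0.4773 -0.0274  0.1576] [ 0.2 -0.3  0.3] 0.012
G [ 0.4774 -0.0274  0.1538] [-0.4  0.4 -0.4] 0.0119
G [ 0.4774 -0.0274  0.1498] [-0.1  0.9 -0.8] 0.0122
G [ 0.4774 -0.0274  0.1437] [ 0.4  0.1 -0.5] 0.0119
G [ 0.4773 -0.0274  0.1377] [-0.5  0.1 -0.1] 0.0116
G [ 0.4774 -0.0274  0.1317] [ 0.6  0.4 -1.1] 0.012
G [ 0.4774 -0.0274  0.1299] [-0.3 -0.4  0.4] 0.0123
```

It's in the hole with no contact force. I'll lower it the last 2 mm until the collar touches.

```bash
echo '[{"dz":0.02},{}]' | python3 -m crank >/dev/null && python3 gz.py && echo '[{"dz":0.02},{}]' | python3 -m crank >/dev/null && python3 gz.py && echo '[{"dz":0.014},{}]' | python3 -m crank >/dev/null && python3 gz.py && echo '[{"dz":0.014},{}]' | python3 -m crank >/dev/null && python3 gz.py
```

```text
G [ 0.4773 -0.0274  0.1289] [ 0.  -0.  -1.3] 0.0117
G [ 0.4774 -0.0274  0.1279] [-0.2  0.2  0.2] 0.0118
G [ 0.4775 -0.0274  0.1278] [-2.2 -0.   7.1] 0.0122
```

In the tool's units: -0.04 m is -0.8, -0.03 m is -0.6.

```bash
echo '[{},{},{},{}]' | python3 -m crank 0.045 && echo '[{"dz":-0.2},{"dz":-0.6},{"dz":-0.8},{"dz":-0.8},{"dx":-0.6},{"dx":-0.8},{"dx":-0.6},{},{},{}]' | python3 -m crank
python3 - <<'E'
from station import ctrl, eyes
from h import *
s=eyes.camera("scene");w=eyes.camera("wrist")
for c,z in((s,.02),(w,.02)):print(proj(c,(.4776,-.0272,.020)),proj(c,(.4776,-.0272,.145)))
cr=lambda im,x,y,ww,h,k:cv2.convertScaleAbs(cv2.resize(im[y:y+h,x:x+ww],None,fx=k,fy=k,interpolation=cv2.INTER_CUBIC),alpha=1.5,beta=10)
a=cr(s["pixels"],190,140,160,100,5)[:, :800];b=cr(w["pixels"],0,0,560,210,1);b=cv2.resize(b,(267,100))
cv2.imwrite("pics/f1.png",np.vstack([cr(s["pixels"],180,135,186,100,3),cr(w["pixels"],0,0,558,270,1)]));print(ctrl.get_obs()["force"])
E
```

```text
time_s: 18.25
ee_pos: [0.4773, -0.0274, 0.1272]
eef_rot: [-3.142, 0.0, 0.005]
force: [0.6, 0.3, -0.3]
grip_width: 0.0405
grip_force: 0.0
time_s: 19.25
ee_pos: [0.3781, -0.0279, 0.2476]
eef_rot: [3.142, -0.001, 0.005]
force: [-0.1, -0.1, -0.6]
grip_width: 0.045
grip_force: 0.0
[268.99415532 189.84488204] [268.79118904 156.91503893]
[281.71444432  94.1407037 ] [281.92976353  80.58257254]
[ 1.54286627  0.34456585 -0.51356151]
```

View pics/f1.png

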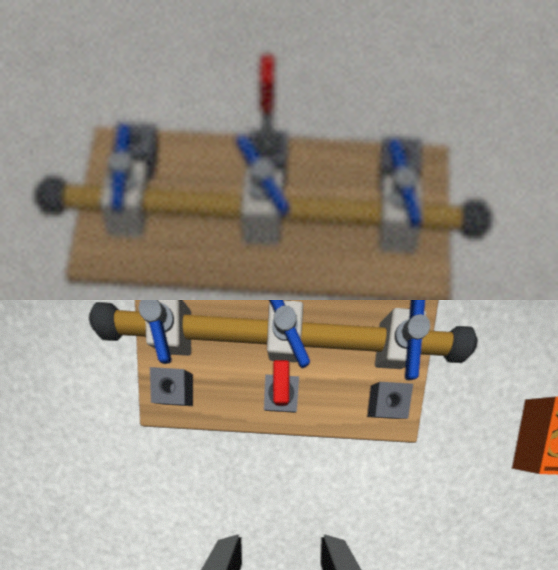

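The flag stands upright in socket b, with its plate top at scene pixel (269,153) against a predicted (268.8,157). Bar b is turned, and a and c look unchanged. I'm handing in.

```bash
python3 -c "
from station import ctrl
print(ctrl.hand_in())"
```

```text
the job is handed in; nothing more can be done
None
```

The middle screw, b, was the loose one: I swung it about 48° and left it turned, screws a and c held firm, and the red flag is upright and fully home in the socket beside b, released and handed in at about 19 s.

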